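# Press a round flask down in the sprung painting cradle

### The arm

A 6-joint arm with a two-finger parallel gripper is mounted at the origin on the work surface. World frame = base frame: x ahead of the robot, y to its left, z up, the work surface at z = 0. Lengths are in m, angles in rad, forces in N, time in s.
With the tool pointing down it reaches from about 0.4 to 0.825 m from the base axis. Payload 7 kg.
Tool frame: the origin (TCP) lies at the very end of the fingers, on their centre line; the grasp point (between the pads) lies 19 mm behind it (arm.pinch_z is the z of the grasp point in the tool frame, in m); z points along the fingers, y is the direction in which the jaws open and shut (so a half turn about z gives the same grasp; the last joint's range is limited). The gripper opens to 88 mm and grips with 3 to 60 N. Pads are 19 mm wide; open, the fingers measure 130 mm over their backs; the gripper's body (78 mm by 193 mm) begins 47 mm behind the grasp point.
Start: joints at [1.534, 0.359, 0.012, 0, -1.224, -0.288], TCP at [0.215, 0.64, 0.227] pointing down, gripper open.
Joint ranges: [-3.07, 3.07], [-1.43, 2.12], [-1.02, 1.25], [-3.03, 1.67], [-3.05, -0], [-3.03, 3.03]. Speed limits (rad/s): [2.39, 2.39, 3.01, 3.14, 3.14, 3.14].

### API

Orientations are given as [roll, pitch, yaw] about the fixed x, y, z axes, in that order (R = Rz(yaw) Ry(pitch) Rx(roll)).
In Python, from station import arm gives the robot as it stands.
- The arm moves only by the tool drive_tool, never from a script. Its argument "targets" is a list of rows, each a list of 6 numbers: the shift along the world's x, y, z in units of 0.04 m (1.0 is 0.04 m), then the turn, a rotation vector about the world's x, y, z in units of 6 degrees (1.0 is 6 degrees). In form: [[x, y, z, wx, wy, wz], ...]. A call has 1 to 5 rows; each row shifts and turns the commanded pose from where the row before left it; what a row does not reach is not made up. A row lasts 1/8 s, in which the tool goes at most 62.5 mm and 10.7 degrees, less where a joint would pass 70% of its speed; a pose out of reach is approached as far as the arm can. A call with a number of a shift or a turn outside -1 to 1 is refused whole. A call with a gripper value outside its range is refused whole. "claw" is the opening, from 0 (shut) to 1 (fully open), set as the call begins (left out, the last holds). The fingers move at their own pace and stop on an object; "newtons" is the grip in N (left out, the last holds). Time passes only in rows, so rows that do not move let the fingers close. It gives the time, the measured TCP pose, the force and the opening at its end, in the units of the state.
- arm.get_state(): the state, without advancing time (a new reading comes with each control period).
- arm.grab_frame(name): name is "side" or "top" or "wrist"; returns (picture, depth): 384x512x3 uint8, red, green, blue; 384x512 float32, m along the optical axis (not along the pixel's ray), 0 where there is no reading.
- arm.get_calibration(name): a dict with "mtx" (3x3 intrinsics, pixels), "origin" and "rotation" of the camera in the world. Camera axes: x right, y up, looking along -z (the intrinsics and any distortion apply to the point x, -y, -z); pixel columns grow to the right and rows downward; lengths in m; the calibration is good to about 2 mm. A picture is of the moment at which its call begins: read the wrist's pose just before it. get_calibration takes no time and is no camera call; for the wrist camera it gives the pose at the moment of the call.
- arm.job_done(): hands the job in, once; it reports no verdict.
Trained networks look in the newest picture that a camera, given by its name, has taken for a name from the list of things; names that differ only in an ending like _2 or _b are one class to them, and where a whole thing is asked for, a point or a joint stands for the part that bears it (a point fixed in the world has none). Each returns a list of dicts, best first, with "score" (0 to 1); they miss things now and then, are a little off and sometimes report something else, mostly with a low value. They report only what shows in the picture. A call takes as long as a camera call. They do not tell look-alikes from the thing itself.
- arm.search_frame(target, camera): "point" ([x, y, z] in m, in the coordinates of the camera as it stood for that picture, good to about 4 mm: the middle of the surface that is visible of it).
- arm.cut_out(target, camera): "pixels" (384x512 bool, what is visible of it).
- arm.landmark_of(target, camera): "point" ([x, y, z] in m, in the coordinates of the camera as it stood for that picture, good to about 4 mm: a listed point, or the origin of a listed thing).
The state is a dict: "t": time; "q": joint angles; "qd": joint speeds; "joint_efforts": joint torques, N m; "eef_pos": TCP position; "ee_rot": TCP orientation; "force": force on the tool from outside, world axes, zero at the start; "moment": the same for the moment, N m; "width": finger opening in m.
Only numpy, scipy, OpenCV 4.12 (cv2) and the standard library are available. Lean on these libraries where they do the work, as an engineer would, in place of code of your own. Each camera call takes 0.05 s, during which the arm holds its last target. There are 200 camera calls.

### The job

A finished bauble is still sitting in the sprung ring cradle: lift it out and put it in the wooden tray. Then take the round-bellied flask by its neck, set its belly upright in the cradle's ring and press it straight down until the ring's top is level with the rim of the fixed collar around it, or lower. Finish while still holding the flask pressed down like that, and leave the other pieces standing where they are.

Things in the scene. Friction and masses are not known exactly. Their poses are not given: they have to be found in the camera images.
- ring_top (a point): Centre of the top face of the steel spring ring of the cradle (vertical axis; outside diameter 72 mm, hole 48 mm, 8 mm thick; it moves down with the ring). The ring stands on a spring inside a fixed aluminium collar (outside diameter 88 mm, wall 4 mm) on a round dark wooden base (diameter 120 mm, fixed to the table). Unpressed, the ring's top is 50 mm above the table, 15 mm above the collar's rim; the bauble sits in it at the start
- ring (a joint): How far the ring is pressed down, in m: 0 = fully up, 0.015 = its top level with the collar's rim, 0.020 = bottom stop. The spring pushes up with 5 N at 0, growing by 0.5 N per mm (12.5 N at level, 15 N at the stop), so the flask's own weight does not sink it
- collar_rim (a point): Centre of the rim plane of the cradle's fixed collar, 35 mm above the table
- bauble_ball (a point): Centre of the bauble's ball: dark blue-green lacquered ball with gold dots, diameter 56 mm, 0.04 to 0.07 kg, with an upright brass cap (diameter 18 mm) on top along its own z, reaching from 26.5 mm to 48 mm above the ball's centre; pick it by the cap. It rests upright in the ring, the ball's centre about 14 mm above the ring's top; put down, it rolls over
- tray_in (a point): Centre of the inner floor (5 mm above the table) of the open light wooden tray, outside 120 x 120 x 40 mm high, walls 5 mm, fixed to the table
- flask_ball (a point): Centre of the round belly of the flask: dark blue-green lacquered ball of diameter 76 mm with a small flat foot 33.5 mm below this centre, and a straight neck on top; 0.16 to 0.28 kg, loose, standing upright on the table. z is its long axis. Resting upright in the ring, this centre is 29 to 30 mm above the ring's top
- flask_neck (a point): Point on the flask's axis at mid-neck, 92 mm above its foot, 58.5 mm above the belly's centre. The neck is a cylinder of diameter 26 mm from 70 to 112 mm above the foot; above it a brass lip of diameter 33 mm, up to 118 mm
- vase_mid (a point): Bystander: centre of a loose straight-sided vase of the same lacquer as the flask, diameter 60 mm, 100 mm tall, flat bottom; it may stand in either of the two places. Leave it alone
- elephant_mid (a point): Bystander: middle of a loose terracotta elephant figurine, 115 mm long, 79 mm tall. Leave it alone
- trinket_mid (a point): Bystander: middle of a loose dark wooden trinket box, 74 x 94 x 49 mm tall. Leave it alone
There are look-alikes about, which are no part of the job. Of the things that look like the part that bears tray_in, the largest one is meant.

How it is judged:
By the outcome, as a careful person would: the job done as asked, in the order asked, and still so for the second after the job is handed in, while the arm keeps its last pose, push and grip.
It also fails if it takes over 56 s, if anything falls off the work surface, if the arm or the gripper's body presses on something with over 40 N, if the wrist force passes 120 N, or if a joint passes its speed limit or range.

## Working session

There is one attempt and no reset: what is moved stays moved. The work goes in short steps, Python scripts to look and compute and a tool call to move; the robot and the scene stay as the last step left them, time stands still between calls to the robot, and variables do not carry over. Pictures are saved under pics/ and viewed, about 8 in all and at most 12, crops included, and the job is handed in when it is done.

Besides the shell and the picture viewer there is one more tool, called by a JSON object that holds its "op" and its "data", one argument or row to a line. drive_tool: Moves the arm, as the interface text tells. Shifts and turns lie within -1 to 1; 1 stands for 0.04 m of shift or 6 degrees of turn. Its arguments: {"type":"object","properties":{"targets":{"type":"array"},"claw":{"type":"number"},"newtons":{"type":"number"}},"required":["targets"]}

```bash
mkdir -p pics; cat > h.py <<'E'
import numpy as np, cv2
from station import arm
def w(cam,p):
    c=arm.get_calibration(cam); return np.array(c["rotation"])@np.array(p)+np.array(c["origin"])
def deproj(cam,u,v,d):
    c=arm.get_calibration(cam);K=np.array(c["mtx"])
    return w(cam,[(u-K[0,2])/K[0,0]*d,-(v-K[1,2])/K[1,1]*d,-d])
def proj(cam,p):
    c=arm.get_calibration(cam);K=np.array(c["mtx"])
    q=np.array(c["rotation"]).T@(np.array(p)-np.array(c["origin"]))
    return K[0,0]*q[0]/-q[2]+K[0,2], K[1,1]*q[1]/q[2]+K[1,2]
def cloud(cam,dep,mask=None):
    c=arm.get_calibration(cam);K=np.array(c["mtx"])
    m=dep>0
    if mask is not None: m&=mask
    v,u=np.nonzero(m);d=dep[m]
    P=np.c_[(u-K[0,2])/K[0,0]*d,-(v-K[1,2])/K[1,1]*d,-d]
    return P@np.array(c["rotation"]).T+np.array(c["origin"]),u,v
E
python3 - <<'E'
from h import *
np.set_printoptions(precision=4,suppress=True)
s=arm.get_state();print(s["t"],s["eef_pos"],s["ee_rot"],s["width"],arm.pinch_z)
for cam in["side","top"]:
    im,d=arm.grab_frame(cam);cv2.imwrite(f"pics/{cam}0.png",im[:,:,::-1]);np.save(f"{cam}0.npy",d)
    print(cam,arm.get_calibration(cam))
    for n in["ring_top","bauble_ball","tray_in","flask_ball","flask_neck","vase_mid","collar_rim"]:
        for r in arm.landmark_of(n,cam)[:4]:
            p=w(cam,r["point"]);print(n,round(r["score"],2),p,np.round(proj(cam,p)))
E
```

```text
0.0 [0.2153 0.6392 0.2256] [ 3.1399 -0.0001 -0.3249] 0.08767916191027252 -0.0188
side {'mtx': array([[378.195 ,   0.    , 259.9033],
       [  0.    , 378.195 , 188.358 ],
       [  0.    ,   0.    ,   1.    ]]), 'origin': array([ 0.4805, -0.5463,  0.7935]), 'rotation': array([ 0.758 ,  0.0047, -0.1904])}Traceback (most recent call last):
  File "<stdin>", line 9, in <module>
  File "h.py", line 11, in proj
    return K[0,0]*q[0]/-q[2]+K[0,2], K[1,1]*q[1]/q[2]+K[1,2]
                  ~^^^
IndexError: invalid index to scalar variable.
```

```bash
python3 - <<'E'
s=open('h.py').read()
s=s.replace('np.array(c["rotation"])','RR(c)').replace("def w(","from scipy.spatial.transform import Rotation as Ro\ndef RR(c): return Ro.from_euler('xyz',c['rotation']).as_matrix()\ndef w(",1)
open('h.py','w').write(s)
E
python3 - <<'E'
from h import *
np.set_printoptions(precision=4,suppress=True)
ims=[]
for cam in["side","top"]:
    im,d=arm.grab_frame(cam);cv2.imwrite(f"pics/{cam}0.png",im[:,:,::-1]);np.save(f"{cam}0.npy",d);ims.append(im)
    c=arm.get_calibration(cam);print(cam,c["origin"],c["rotation"])
    P,u,v=cloud(cam,d); print("median z",np.median(P[:,2]), np.percentile(P[:,2],[5,95]))
    for n in["ring_top","bauble_ball","tray_in","flask_ball","flask_neck","vase_mid","collar_rim"]:
        for r in arm.landmark_of(n,cam)[:4]:
            p=w(cam,r["point"]);print(n,round(r["score"],2),p,np.round(proj(cam,p)))
cv2.imwrite("pics/both.png",np.vstack(ims)[:,:,::-1][:, :]) 
im=np.hstack(ims)[:,:,::-1];cv2.imwrite("pics/both.png",cv2.resize(im,(800,300),interpolation=cv2.INTER_AREA))
E
```

```text
side [ 0.4805 -0.5463  0.7935] [ 0.758   0.0047 -0.1904]
median z -0.0013610677202280375 [-0.7472  0.0796]
ring_top 0.6 [ 0.5017 -0.0131  0.0494] [228. 242.]
bauble_ball 0.6 [ 0.4969 -0.0156  0.062 ] [226. 240.]
tray_in 0.87 [ 0.4592  0.4739 -0.0006] [197. 135.]
tray_in 0.84 [0.632  0.3586 0.0034] [254. 150.]
tray_in 0.64 [0.4747 0.3002 0.0067] [206. 168.]
flask_ball 0.95 [ 0.6103 -0.2023  0.0337] [291. 311.]
flask_ball 0.52 [ 0.4524 -0.2563  0.0528] [219. 347.]
flask_neck 0.82 [ 0.6042 -0.2014  0.0915] [290. 298.]
vase_mid 0.69 [ 0.4551 -0.2593  0.054 ] [221. 348.]
collar_rim 0.67 [ 0.4965 -0.0137  0.0346] [226. 246.]
top [0.4463 0.1148 1.3317] [ 0.1437 -0.0051 -1.5631]
median z -0.001123100720368142 [-0.7489  0.006 ]
ring_top 0.56 [ 0.5049 -0.0091  0.0533] [296. 244.]
bauble_ball 0.8 [ 0.5048 -0.0133  0.0681] [299. 244.]
tray_in 0.97 [0.4567 0.4754 0.0017] [111. 261.]
tray_in 0.96 [0.4758 0.3048 0.0057] [176. 255.]
tray_in 0.62 [0.6301 0.3607 0.0007] [157. 197.]
flask_ball 0.57 [ 0.6076 -0.1987  0.0327] [367. 205.]
flask_neck 0.78 [ 0.6057 -0.2006  0.0899] [374. 203.]
vase_mid 0.93 [ 0.4586 -0.255   0.0499] [393. 263.]
collar_rim 0.6 [ 0.5016 -0.0123  0.0353] [297. 245.]
collar_rim 0.27 [0.479  0.3082 0.0063] [175. 253.]
```

View pics/side0.png

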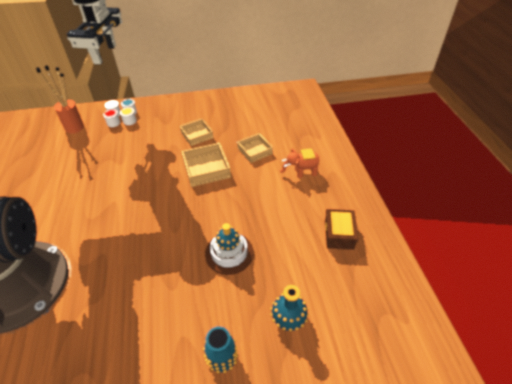

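View pics/top0.png

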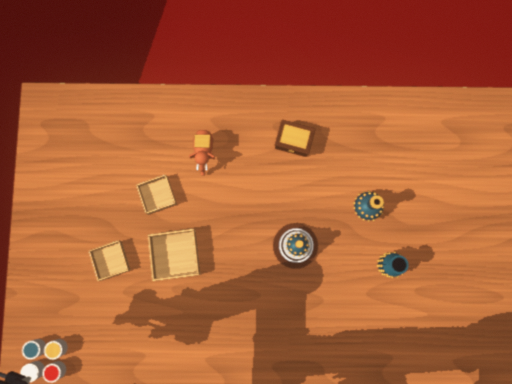

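Candidates for the tray in the top view are (109,261), (156,194) and (173,255). The last is clearly the largest, at about (0.475, 0.302). The flask is at (370,204), with a brass lip and a round belly. The vase at (393,263) is straight-sided and open. Next I move over the bauble for wrist views.

{"op": "drive_tool", "data": {
  "targets": [
    [0.4,-0.9,0.2,0,0,0],
    [0.4,-0.9,0.2,0,0,0],
    [0.4,-0.9,0.2,0,0,0],
    [0.4,-0.9,0,0,0,0],
    [0.4,-0.9,0,0,0,0]
  ],
  "claw": 1,
  "newtons": 15
}}

```text
t: 1.52
eef_pos: [0.2958, 0.4585, 0.2509]
ee_rot: [-3.141, 0.0, -0.325]
force: [0.3, 0.1, 0.1]
width: 0.0875
```

{"op": "drive_tool", "data": {
  "targets": [
    [0.4,-0.9,0,0,0,0],
    [0.4,-0.9,0,0,0,0],
    [0.4,-0.9,0,0,0,0],
    [0.4,-0.9,0,0,0,0],
    [0.4,-0.9,0,0,0,0]
  ]
}}

```text
t: 2.15
eef_pos: [0.3758, 0.2785, 0.2509]
ee_rot: [-3.141, -0.0, -0.325]
force: [-0.1, 0.1, -0.9]
width: 0.0874
```

{"op": "drive_tool", "data": {
  "targets": [
    [0.4,-0.9,0,0,0,0],
    [0.4,-0.9,0,0,0,0],
    [0.4,-0.9,0,0,0,0],
    [0.4,-0.9,0,0,0,0],
    [0.4,-0.9,0,0,0,0]
  ]
}}

```text
t: 2.78
eef_pos: [0.4558, 0.0985, 0.2509]
ee_rot: [-3.141, -0.001, -0.325]
force: [1.2, 0.4, -0.3]
width: 0.0879
```

```bash
python3 - <<'E'
from h import *
np.set_printoptions(precision=4,suppress=True)
s=arm.get_state();print(s["t"],s["eef_pos"],s["ee_rot"],s["q"])
im,d=arm.grab_frame("wrist");c=arm.get_calibration("wrist");print(c)
for n in["ring_top","bauble_ball","flask_ball","collar_rim","flask_neck"]:
    for r in arm.landmark_of(n,"wrist")[:3]:
        p=w("wrist",r["point"]);print(n,round(r["score"],2),p,np.round(proj("wrist",p)))
side=cv2.imread("pics/side0.png");top=cv2.imread("pics/top0.png")
a=cv2.resize(side[265:384,180:340],(400,300),interpolation=cv2.INTER_CUBIC)
b=cv2.resize(top[160:295,80:215],(400,300),interpolation=cv2.INTER_CUBIC)
wi=cv2.resize(im[:,:,::-1],(400,300))
cv2.imwrite("pics/crop1.png",np.vstack([np.hstack([a,b]),np.hstack([wi,wi*0])]))
E
```

```text
2.775 [0.4558 0.0985 0.2509] [-3.1409 -0.0005 -0.3246] [ 0.6367 -0.01   -0.3888  0.     -1.1912  0.6095]
{'mtx': array([[284.6246,   0.    , 261.7111],
       [  0.    , 284.6246, 194.2122],
       [  0.    ,   0.    ,   1.    ]]), 'origin': array([0.5275, 0.0708, 0.4087]), 'rotation': array([-0.2803,  0.0012, -1.8953])}
bauble_ball 0.7 [ 0.5022 -0.0088  0.0639] [336. 109.]
```

View pics/crop1.png

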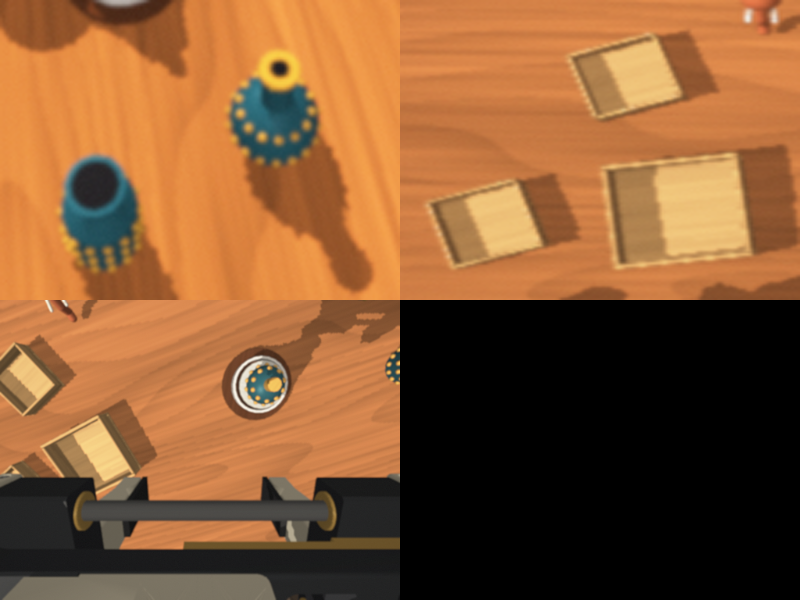

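The crop shows the flask with its round belly and brass lip (upper right of the side crop), the straight vase at lower left, and the largest tray at the right of the top crop. The wrist view shows the bauble upright in the ring. Now I measure from the depth of all three cameras.

```bash
cat > m.py <<'E'
from h import *
from scipy.optimize import least_squares
np.set_printoptions(precision=4,suppress=True)
def sph(P,r,c0,zr):
    Q=P[(np.hypot(P[:,0]-c0[0],P[:,1]-c0[1])<r+.01)&(P[:,2]>zr[0])&(P[:,2]<zr[1])]
    f=least_squares(lambda c:np.linalg.norm(Q-c,axis=1)-r,[c0[0],c0[1],.06],loss="soft_l1",f_scale=.002)
    return f.x,len(Q),np.median(abs(f.fun))
def hi(P,c0,R,z0,z1):
    Q=P[(np.hypot(P[:,0]-c0[0],P[:,1]-c0[1])<R)&(P[:,2]>z0)&(P[:,2]<z1)]
    return (len(Q),Q.mean(0),(Q.min(0)+Q.max(0))/2,Q[:,2].max()) if len(Q) else 0
E
python3 - <<'E'
from m import *
D={"side":np.load("side0.npy"),"top":np.load("top0.npy")}
im,D["wrist"]=arm.grab_frame("wrist")
for k,d in D.items():
    P,u,v=cloud(k,d)
    print(k,"table",np.median(P[(abs(P[:,0]-.5)<.15)&(abs(P[:,1]+.1)<.25)][:,2]))
    print(" bauble",sph(P,.028,(.502,-.012),(.055,.09)), "cap",hi(P,(.502,-.012),.03,.106,.13))
    print(" flask",sph(P,.038,(.606,-.2),(.02,.065)),"lip",hi(P,(.606,-.2),.04,.114,.13))
    print(" traywall",hi(P,(.475,.303),.095,.034,.05),"floor",hi(P,(.475,.303),.03,-.02,.05))
    m=(np.hypot(P[:,0]-.502,P[:,1]+.012)<.06)
    print(" ring",hi(P,(.502,-.012),.045,.046,.052))
E
```

```text
side table 1.9893689509054013e-06
 bauble (array([ 0.5006, -0.0122,  0.0639]), 392, np.float64(0.0008454248263704209)) cap (49, array([ 0.5005, -0.0143,  0.1106]), array([ 0.5003, -0.0131,  0.1097]), np.float64(0.11336129599123823))
 flask (array([ 0.6053, -0.2027,  0.0332]), 772, np.float64(0.0007174063274382018)) lip (213, array([ 0.6048, -0.2039,  0.1176]), array([ 0.605 , -0.2034,  0.1183]), np.float64(0.12256062123386058))
 traywall (273, array([0.4739, 0.3011, 0.0383]), array([0.4733, 0.3035, 0.0382]), np.float64(0.042366639908605674)) floor (171, array([0.4742, 0.3074, 0.0045]), array([0.4752, 0.3082, 0.0045]), np.float64(0.008533775284993106))
 ring (194, array([ 0.5006, -0.03  ,  0.0494]), array([ 0.5006, -0.0215,  0.0492]), np.float64(0.05196663572827531))
top table 0.0002391192662227759
 bauble (array([ 0.5029, -0.0105,  0.0637]), 354, np.float64(0.0010881947268984397)) cap (42, array([ 0.5029, -0.0099,  0.1126]), array([ 0.503 , -0.0097,  0.1121]), np.float64(0.1171109820382743))
 flask (array([ 0.6072, -0.2014,  0.0328]), 454, np.float64(0.0010481327154340178)) lip (133,
[... 411 characters left out ...]
9 ]), np.float64(0.051871808144332565))
wrist table 0.291555249865565
 bauble (array([ 0.5024, -0.0117,  0.0638]), 1756, np.float64(0.0004597108491755115)) cap (280, array([ 0.5026, -0.011 ,  0.1114]), array([ 0.5024, -0.0117,  0.1098]), np.float64(0.11349512590135458))
 flask (array([ 0.5977, -0.2001,  0.0535]), 2, np.float64(4.41988703518692e-08)) lip 0
 traywall (1277, array([0.4902, 0.2987, 0.039 ]), array([0.4774, 0.3063, 0.0382]), np.float64(0.04231920245098958)) floor (1237, array([0.4754, 0.3028, 0.0052]), array([0.475 , 0.303 , 0.0052]), np.float64(0.007763038875432948))
 ring (726, array([0.5074, 0.0014, 0.0496]), array([ 0.5022, -0.0111,  0.049 ]), np.float64(0.05191151371367064))
```

{"op": "drive_tool", "data": {
  "targets": [
    [0.385,-0.92,0,0,0,0],
    [0.385,-0.915,0,0,0,0],
    [0.385,-0.915,0,0,0,0],
    [0,0,-0.8,0,0,0],
    [0,0,-0.8,0,0,0]
  ]
}}

```text
t: 3.75
eef_pos: [0.5019, -0.0098, 0.186]
ee_rot: [-3.141, -0.001, -0.325]
force: [0.4, 0.9, -1.0]
width: 0.0878
```

{"op": "drive_tool", "data": {
  "targets": [
    [0,0,-0.9,0,0,0],
    [0,0,-0.9,0,0,0],
    [0,0,-0.5,0,0,0],
    [0,0,0,0,0,0]
  ]
}}

```text
t: 4.25
eef_pos: [0.5006, -0.0098, 0.0933]
ee_rot: [3.14, 0.003, -0.323]
force: [0.1, 0.5, 1.1]
width: 0.0875
```

{"op": "drive_tool", "data": {
  "targets": [
    [0,0,0,0,0,0],
    [0,0,0,0,0,0],
    [0,0,0,0,0,0],
    [0,0,0,0,0,0],
    [0,0,0,0,0,0]
  ],
  "claw": 0,
  "newtons": 15
}}

```text
t: 4.88
eef_pos: [0.5016, -0.0104, 0.0947]
ee_rot: [-3.141, -0.0, -0.325]
force: [0.6, 0.8, 0.5]
width: 0.0432
```

{"op": "drive_tool", "data": {
  "targets": [
    [0,0,0,0,0,0],
    [0,0,0,0,0,0],
    [0,0,0,0,0,0],
    [0,0,0,0,0,0]
  ]
}}

```text
t: 5.38
eef_pos: [0.5015, -0.0105, 0.0945]
ee_rot: [3.141, 0.0, -0.325]
force: [-0.2, -0.4, -0.2]
width: 0.0179
```

{"op": "drive_tool", "data": {
  "targets": [
    [0,0,0.3,0,0,0],
    [0,0,0.5,0,0,0],
    [0,0,0.8,0,0,0]
  ]
}}

```text
t: 5.75
eef_pos: [0.5011, -0.0104, 0.1593]
ee_rot: [3.141, 0.001, -0.325]
force: [-0.6, -0.3, -0.4]
width: 0.0174
```

{"op": "drive_tool", "data": {
  "targets": [
    [-0.07,0.6,0,0,0,0],
    [-0.07,0.9,0,0,0,0],
    [-0.07,0.95,0,0,0,0],
    [-0.07,0.95,0,0,0,0],
    [-0.07,0.95,0,0,0,0]
  ]
}}

```text
t: 6.38
eef_pos: [0.4876, 0.1651, 0.1596]
ee_rot: [-3.141, -0.001, -0.325]
force: [0.2, 0.1, 0.3]
width: 0.0172
```

{"op": "drive_tool", "data": {
  "targets": [
    [-0.07,0.95,0,0,0,0],
    [-0.07,0.95,0,0,0,0],
    [-0.07,0.95,0,0,0,0],
    [-0.07,0.6,0,0,0,0],
    [0,0,0,0,0,0]
  ]
}}

```text
t: 7.0
eef_pos: [0.4762, 0.3031, 0.1588]
ee_rot: [-3.141, -0.0, -0.323]
force: [0.2, 0.5, -1.4]
width: 0.0175
```

{"op": "drive_tool", "data": {
  "targets": [
    [0,0,-0.7,0,0,0],
    [0,0,-0.8,0,0,0],
    [0,0,-0.5,0,0,0],
    [0,0,-0.32,0,0,0],
    [0,0,0,0,0,0]
  ]
}}

```text
t: 7.62
eef_pos: [0.4762, 0.3009, 0.0653]
ee_rot: [3.14, 0.001, -0.325]
force: [0.6, 0.5, -0.6]
width: 0.0173
```

{"op": "drive_tool", "data": {
  "targets": [
    [0,0,0,0,0,0],
    [0,0,0,0,0,0],
    [0,0,0,0,0,0],
    [0,0,0,0,0,0],
    [0,0,0,0,0,0]
  ],
  "claw": 0.9
}}

```text
t: 8.25
eef_pos: [0.4764, 0.3017, 0.0659]
ee_rot: [-3.141, -0.0, -0.325]
force: [-0.6, -0.5, 0.1]
width: 0.0617
```

{"op": "drive_tool", "data": {
  "targets": [
    [0,0,0.5,0,0,0],
    [0,0,0.9,0,0,0],
    [0,0,0.95,0,0,0],
    [0,0,0.95,0,0,0]
  ]
}}

```text
t: 8.75
eef_pos: [0.4763, 0.3016, 0.199]
ee_rot: [3.141, 0.0, -0.325]
force: [0.6, -0.2, 0.1]
width: 0.0788
```

```bash
python3 - <<'E'
from m import *
im,d=arm.grab_frame("top");side,ds=arm.grab_frame("side")
a=cv2.resize(im[160:310,90:340],(500,300),interpolation=cv2.INTER_CUBIC)
b=cv2.resize(side[100:280,150:330],(300,300),interpolation=cv2.INTER_CUBIC)
cv2.imwrite("pics/crop2.png",np.hstack([a,b])[:,:,::-1])
P,_,_=cloud("side",ds)
print(sph(P,.028,(.475,.303),(.02,.07)))
for k,d in(("top",d),("side",ds)):
    P,_,_=cloud(k,d);print(k,"lip",hi(P,(.606,-.202),.04,.114,.13));
    Q=P[(np.hypot(P[:,0]-.502,P[:,1]+.0115)<.04)&(P[:,2]>.04)&(P[:,2]<.06)];print("ring",(Q.min(0)+Q.max(0))/2,np.median(Q,0),Q.max(0)-Q.min(0))
print(arm.get_state()["t"])
E
```

```text
(array([0.4758, 0.3007, 0.0334]), 285, np.float64(0.0011147483501560522))
top lip (135, array([ 0.6068, -0.2003,  0.1181]), array([ 0.6073, -0.201 ,  0.1188]), np.float64(0.12357048072811971))
ring [ 0.5035 -0.01    0.05  ] [ 0.5032 -0.011   0.0496] [0.0696 0.07   0.0143]
side lip (211, array([ 0.6051, -0.2039,  0.1175]), array([ 0.6051, -0.2035,  0.1171]), np.float64(0.12013962277161916))
ring [ 0.5007 -0.0138  0.0473] [ 0.5001 -0.0159  0.0492] [0.0705 0.0701 0.0126]
8.85
```

View pics/crop2.png

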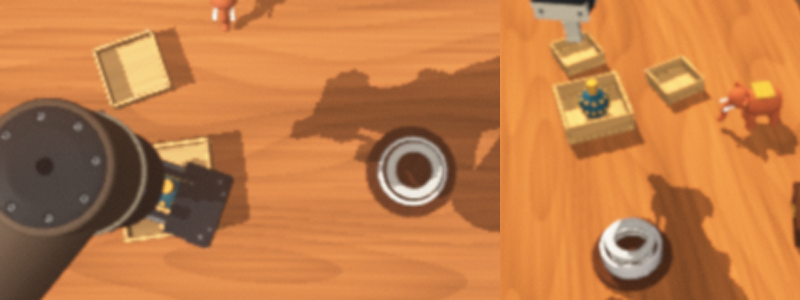

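The bauble lies in the largest tray and the ring is empty. Next I go to the flask, with wrist views of the ring and flask on the way.

{"op": "drive_tool", "data": {
  "targets": [
    [-0.08,-1,0.25,0,0,0],
    [-0.08,-1,0.25,0,0,0],
    [-0.08,-1,0.25,0,0,0],
    [-0.08,-1,0.25,0,0,0],
    [-0.08,-1,0.25,0,0,0]
  ],
  "claw": 1
}}

```text
t: 9.48
eef_pos: [0.4599, 0.1004, 0.2477]
ee_rot: [3.141, 0.0, -0.325]
force: [0.2, -1.4, -0.2]
width: 0.0875
```

```bash
python3 - <<'E'
from m import *
s=arm.get_state();im,d=arm.grab_frame("wrist");P,_,_=cloud("wrist",d);print(s["eef_pos"])
Q=P[(np.hypot(P[:,0]-.502,P[:,1]+.0115)<.05)&(P[:,2]>.046)&(P[:,2]<.054)]
c=cv2.minEnclosingCircle((Q[:,:2]*1000).astype(np.float32));print(c,np.median(Q,0),len(Q))
E
```

```text
[0.4599 0.1004 0.2477]
((501.8819885253906, -14.770942687988281), 36.02733612060547) [ 0.5038 -0.0156  0.051 ] 1649
```

{"op": "drive_tool", "data": {
  "targets": [
    [0.5,-0.95,0,0,0,0],
    [0.5,-0.95,0,0,0,0],
    [0.5,-0.95,0,0,0,0],
    [0.5,-0.95,0,0,0,0],
    [0.5,-0.95,0,0,0,0]
  ]
}}

```text
t: 10.15
eef_pos: [0.5608, -0.0896, 0.2472]
ee_rot: [3.142, 0.0, -0.325]
force: [0.3, 0.2, 0.5]
width: 0.0877
```

```bash
python3 - <<'E'
from m import *
s=arm.get_state();im,d=arm.grab_frame("wrist");P,_,_=cloud("wrist",d);print(s["eef_pos"],s["q"])
print(sph(P,.038,(.606,-.202),(.02,.065)),"lip",hi(P,(.606,-.202),.04,.112,.13))
Q=P[(np.hypot(P[:,0]-.606,P[:,1]+.202)<.04)&(P[:,2]>.113)&(P[:,2]<.124)]
print(cv2.minEnclosingCircle((Q[:,:2]*1000).astype(np.float32)))
cv2.imwrite("pics/w2.png",im[:,:,::-1])
E
```

```text
[ 0.5608 -0.0896  0.2472] [ 0.1859  0.1704 -0.1966 -0.0002 -1.2041  1.0601]
(array([ 0.6083, -0.2061,  0.0329]), 1982, np.float64(0.0004512819225921151)) lip (949, array([ 0.6087, -0.2055,  0.1172]), array([ 0.6085, -0.206 ,  0.1158]), np.float64(0.11923892519443918))
((608.230712890625, -205.92291259765625), 16.433218002319336)
```

View pics/w2.png

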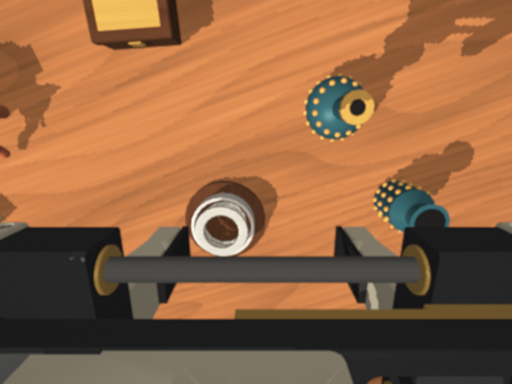

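The picture shows the flask's lip at (356,107), the ring at (222,222) and the vase at (415,205). The arm was still settling when it was taken, so I retake it now at rest.

```bash
python3 - <<'E'
from m import *
im,d=arm.grab_frame("wrist");P,_,_=cloud("wrist",d);s=arm.get_state();print(s["t"],s["eef_pos"])
print(sph(P,.038,(.606,-.202),(.02,.065)))
Q=P[(np.hypot(P[:,0]-.606,P[:,1]+.202)<.04)&(P[:,2]>.113)&(P[:,2]<.124)]
print(cv2.minEnclosingCircle((Q[:,:2]*1000).astype(np.float32)))
Q=P[(np.hypot(P[:,0]-.502,P[:,1]+.0115)<.05)&(P[:,2]>.046)&(P[:,2]<.054)]
print(cv2.minEnclosingCircle((Q[:,:2]*1000).astype(np.float32)),len(Q))
E
```

```text
10.25 [ 0.5613 -0.0911  0.2465]
(array([ 0.6053, -0.2008,  0.0329]), 1965, np.float64(0.0004556165894685285))
((605.386474609375, -200.8706817626953), 16.460227966308594)
((501.33544921875, -10.334202766418457), 35.83402633666992) 1168
```

{"op": "drive_tool", "data": {
  "targets": [
    [0.375,-0.925,0,0,0,0],
    [0.375,-0.925,0,0,0,0],
    [0.375,-0.925,0,0,0,0],
    [0,0,-0.9,0,0,0],
    [0,0,-0.9,0,0,0]
  ]
}}

```text
t: 10.88
eef_pos: [0.6053, -0.1995, 0.1744]
ee_rot: [-3.141, 0.0, -0.326]
force: [0.9, 0.4, -0.4]
width: 0.0876
```

{"op": "drive_tool", "data": {
  "targets": [
    [0,0,0,0,0,0]
  ]
}}

```text
t: 11.0
eef_pos: [0.6032, -0.1988, 0.1725]
ee_rot: [3.14, 0.006, -0.325]
force: [0.3, 0.3, 1.2]
width: 0.0878
```

{"op": "drive_tool", "data": {
  "targets": [
    [0.03,-0.05,-0.9,0,0,0],
    [0,0,-0.9,0,0,0],
    [0,0,-0.6,0,0,0],
    [0,0,0,0,0,0],
    [0,0,0,0,0,0]
  ]
}}

```text
t: 11.62
eef_pos: [0.608, -0.2013, 0.0819]
ee_rot: [-3.141, -0.003, -0.324]
force: [0.1, -0.7, 0.9]
width: 0.0874
```

```bash
python3 - <<'E'
from h import *
for i in range(2):
    s=arm.get_state();print(s["eef_pos"],s["force"]);arm.grab_frame("side")
E
```

```text
[ 0.60800448 -0.20130697  0.08185464] [ 0.1343474  -0.69963311  0.87056774]
[ 0.60802869 -0.20132447  0.08195365] [-0.88999039 -0.56062584  1.44386218]
```

{"op": "drive_tool", "data": {
  "targets": [
    [-0.05,0,-0.17,0,0,0],
    [0,0,0,0,0,0],
    [0,0,0,0,0,0],
    [0,0,0,0,0,0],
    [0,0,0,0,0,0]
  ],
  "claw": 0,
  "newtons": 50
}}

```text
t: 12.35
eef_pos: [0.6047, -0.2014, 0.073]
ee_rot: [3.142, -0.0, -0.325]
force: [-0.2, 1.0, 0.1]
width: 0.0434
```

{"op": "drive_tool", "data": {
  "targets": [
    [0,0,0,0,0,0],
    [0,0,0,0,0,0],
    [0,0,0,0,0,0],
    [0,0,0,0,0,0]
  ]
}}

```text
t: 12.85
eef_pos: [0.6046, -0.2013, 0.073]
ee_rot: [3.142, -0.0, -0.325]
force: [-0.3, -0.9, -0.4]
width: 0.0308
```

{"op": "drive_tool", "data": {
  "targets": [
    [0,0,0,0,0,0],
    [0,0,0,0,0,0]
  ]
}}

```text
t: 13.1
eef_pos: [0.6046, -0.2013, 0.073]
ee_rot: [3.142, -0.0, -0.325]
force: [0.3, -0.3, -0.7]
width: 0.0308
```

The width is 30.8 mm where the neck is 26 mm, so I check before lifting.

```bash
python3 - <<'E'
from m import *
side,ds=arm.grab_frame("side");im,d=arm.grab_frame("wrist")
b=cv2.resize(side[250:350,230:350],(480,400),interpolation=cv2.INTER_CUBIC)
x=cv2.resize(im[180:384,150:400],(320,261))
c=np.zeros((400,800,3),np.uint8);c[:,:480]=b;c[:261,480:]=x
cv2.imwrite("pics/crop3.png",c[:,:,::-1])
P,_,_=cloud("side",ds);print(sph(P,.038,(.606,-.202),(.02,.065)))
Q=P[(np.hypot(P[:,0]-.606,P[:,1]+.202)<.05)&(P[:,2]>.055)&(P[:,2]<.125)]
for z in np.arange(.055,.125,.005):
    q=Q[abs(Q[:,2]-z)<.0025]
    if len(q): print(round(z,3),len(q),q.min(0)[:2],q.max(0)[:2])
E
```

```text
(array([ 0.606, -0.202,  0.06 ]), 0, np.float64(nan))
0.115 4 [ 0.5943 -0.2012] [ 0.6199 -0.1907]
0.12 3 [ 0.6046 -0.2011] [ 0.6178 -0.1968]
  return _methods._mean(a, axis=axis, dtype=dtype,
  ret = ret.dtype.type(ret / rcount)
```

View pics/crop3.png

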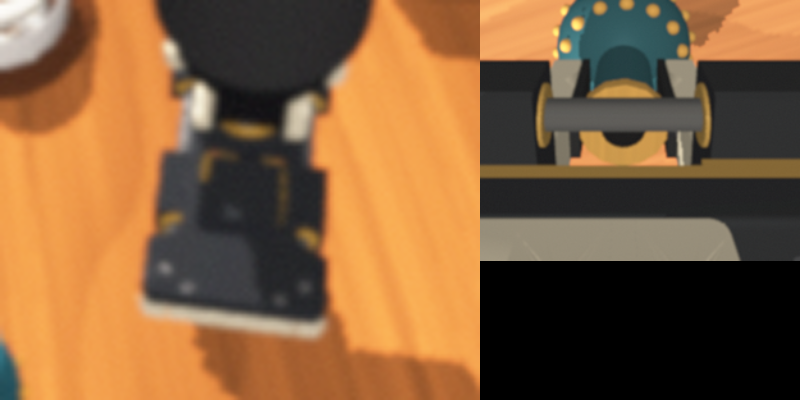

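{"op": "drive_tool", "data": {
  "targets": [
    [0,0,0,0,0,0],
    [0,0,0,0,0,0],
    [0,0,0.15,0,0,0],
    [0,0,0,0,0,0]
  ],
  "claw": 0.5
}}

```text
t: 13.7
eef_pos: [0.6051, -0.2014, 0.0797]
ee_rot: [-3.141, -0.001, -0.325]
force: [-0.2, 0.5, -0.2]
width: 0.0436
```

{"op": "drive_tool", "data": {
  "targets": [
    [0,0,0,0,0,0],
    [0,0,0,0,0,0],
    [0,0,0,0,0,0],
    [0,0,0,0,0,0]
  ],
  "claw": 0,
  "newtons": 20
}}

```text
t: 14.2
eef_pos: [0.6046, -0.2014, 0.0789]
ee_rot: [3.142, 0.0, -0.325]
force: [-0.1, -0.3, 0.0]
width: 0.0317
```

{"op": "drive_tool", "data": {
  "targets": [
    [0,0,0,0,0,0]
  ]
}}

```text
t: 14.32
eef_pos: [0.6046, -0.2013, 0.079]
ee_rot: [3.142, 0.0, -0.325]
force: [-0.6, 0.2, 1.7]
width: 0.0321
```

{"op": "drive_tool", "data": {
  "targets": [
    [0,0,0,0,0,0],
    [0,0,0,0,0,0],
    [0,0,-0.21,0,0,0],
    [0,0,0,0,0,0]
  ],
  "claw": 0.5
}}

```text
t: 14.82
eef_pos: [0.6039, -0.2012, 0.0694]
ee_rot: [3.141, 0.002, -0.325]
force: [0.0, 0.7, -0.7]
width: 0.0437
```

{"op": "drive_tool", "data": {
  "targets": [
    [0,0,0,0,0,0],
    [0,0,0,0,0,0],
    [0,0,0,0,0,0],
    [0,0,0,0,0,0]
  ],
  "claw": 0,
  "newtons": 20
}}

```text
t: 15.32
eef_pos: [0.6046, -0.2013, 0.0706]
ee_rot: [-3.142, -0.0, -0.325]
force: [-1.2, -0.0, -0.6]
width: 0.0313
```

{"op": "drive_tool", "data": {
  "targets": [
    [0,0,0,0,0,0]
  ]
}}

```text
t: 15.45
eef_pos: [0.6046, -0.2013, 0.0706]
ee_rot: [3.142, -0.0, -0.325]
force: [-0.2, -0.6, 0.2]
width: 0.0316
```

The width stays at about 32 mm at every height, less a little compliance. With the tool vertical the finger faces bear on the 33 mm lip at the top of the neck. The flask is held laterally by the lip grip and by the ring seat, so this works if the lip lies well within the pads. I regrip with the TCP at about 0.086.

{"op": "drive_tool", "data": {
  "targets": [
    [0,0,0,0,0,0],
    [0,0,0,0,0,0],
    [0.02,0,0.385,0,0,0],
    [0,0,0,0,0,0]
  ],
  "claw": 0.5
}}

```text
t: 15.95
eef_pos: [0.6068, -0.2015, 0.088]
ee_rot: [-3.141, -0.003, -0.324]
force: [-0.4, 0.4, 0.6]
width: 0.044
```

{"op": "drive_tool", "data": {
  "targets": [
    [0,0,0,0,0,0],
    [0,0,0,0,0,0],
    [0,0,0,0,0,0],
    [0,0,0,0,0,0],
    [0,0,0,0,0,0]
  ],
  "claw": 0,
  "newtons": 55
}}

```text
t: 16.58
eef_pos: [0.6054, -0.2014, 0.0859]
ee_rot: [3.141, 0.0, -0.325]
force: [-0.4, -0.6, 2.0]
width: 0.0309
```

{"op": "drive_tool", "data": {
  "targets": [
    [0,0,0.1,0,0,0],
    [0,0,0.3,0,0,0],
    [0,0,0.6,0,0,0],
    [0,0,0.7,0,0,0],
    [0,0,0.5,0,0,0]
  ]
}}

```text
t: 17.2
eef_pos: [0.6058, -0.2013, 0.176]
ee_rot: [-3.141, -0.001, -0.325]
force: [0.4, -0.4, -2.3]
width: 0.0306
```

{"op": "drive_tool", "data": {
  "targets": [
    [-0.1,0.2,0,0,0,0],
    [-0.3,0.55,0,0,0,0],
    [-0.4,0.75,0,0,0,0],
    [-0.4,0.75,0,0,0,0],
    [-0.4,0.75,0,0,0,0]
  ]
}}

```text
t: 17.82
eef_pos: [0.5398, -0.0801, 0.1729]
ee_rot: [3.141, 0.002, -0.325]
force: [-0.2, 0.8, -1.8]
width: 0.0309
```

{"op": "drive_tool", "data": {
  "targets": [
    [-0.4,0.75,0,0,0,0],
    [-0.4,0.65,0,0,0,0],
    [-0.2,0.35,0,0,0,0],
    [0,0,0,0,0,0],
    [0,0,0,0,0,0]
  ]
}}

```text
t: 18.45
eef_pos: [0.5016, -0.0115, 0.1738]
ee_rot: [3.141, 0.0, -0.325]
force: [0.0, 0.3, -2.5]
width: 0.0306
```

```bash
python3 - <<'E'
from m import *
s=arm.get_state();print(s["t"],s["eef_pos"],s["force"],s["width"],s["moment"])
side,ds=arm.grab_frame("side");im,d=arm.grab_frame("wrist");s=arm.get_state();print(s["eef_pos"])
b=cv2.resize(side[150:290,150:318],(480,400),interpolation=cv2.INTER_CUBIC)
x=cv2.resize(im[60:384,106:426],(320,324))
c=np.zeros((400,800,3),np.uint8);c[:,:480]=b;c[:324,480:]=x
cv2.imwrite("pics/crop4.png",c[:,:,::-1])
for k,q in(("side",ds),("wrist",d)):
    P,_,_=cloud(k,q)
    Q=P[(np.hypot(P[:,0]-.502,P[:,1]+.0115)<.05)&(P[:,2]>.085)&(P[:,2]<.145)]
    f=least_squares(lambda c:np.linalg.norm(Q-c,axis=1)-.038,[.502,-.0115,.12],loss="soft_l1",f_scale=.001)
    print(k,len(Q),f.x,np.median(abs(f.fun)))
E
```

```text
18.45 [ 0.5016 -0.0115  0.1738] [ 0.0068  0.2898 -2.526 ] 0.03056210953929295 [ 0.0142 -0.0164  0.0103]
[ 0.5016 -0.0118  0.1737]
side 447 [ 0.5017 -0.0127  0.1209] 0.0006295417447789789
wrist 2169 [ 0.5034 -0.0133  0.1205] 0.0002845228721875537
```

View pics/crop4.png

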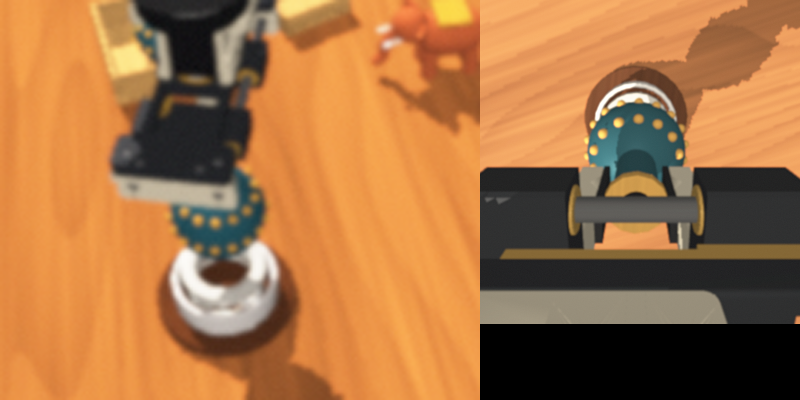

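The flask hangs upright over the ring, off by about (+1, −1) mm. I correct that, lower, then press in small steps.

{"op": "drive_tool", "data": {
  "targets": [
    [-0.025,0.03,-0.2,0,0,0],
    [0,0,-0.3,0,0,0],
    [0,0,-0.25,0,0,0],
    [0,0,-0.15,0,0,0],
    [0,0,0,0,0,0]
  ],
  "newtons": 60
}}

```text
t: 19.18
eef_pos: [0.5001, -0.0102, 0.1373]
ee_rot: [3.141, 0.001, -0.325]
force: [-0.4, -0.0, -2.3]
width: 0.0305
```

{"op": "drive_tool", "data": {
  "targets": [
    [0,0,-0.06,0,0,0],
    [0,0,-0.06,0,0,0],
    [0,0,-0.06,0,0,0],
    [0,0,0,0,0,0],
    [0,0,0,0,0,0]
  ]
}}

```text
t: 19.8
eef_pos: [0.5008, -0.0101, 0.1312]
ee_rot: [-3.141, -0.001, -0.325]
force: [0.1, -0.1, 2.6]
width: 0.0304
```

{"op": "drive_tool", "data": {
  "targets": [
    [0,0,-0.06,0,0,0],
    [0,0,-0.08,0,0,0],
    [0,0,-0.08,0,0,0],
    [0,0,0,0,0,0],
    [0,0,0,0,0,0]
  ]
}}

```text
t: 20.42
eef_pos: [0.501, -0.0101, 0.1224]
ee_rot: [-3.141, -0.001, -0.324]
force: [0.5, -2.2, 6.9]
width: 0.0305
```

{"op": "drive_tool", "data": {
  "targets": [
    [0,0,-0.06,0,0,0],
    [0,0,-0.06,0,0,0],
    [0,0,-0.06,0,0,0],
    [0,0,0,0,0,0],
    [0,0,0,0,0,0]
  ]
}}

```text
t: 21.05
eef_pos: [0.5014, -0.0102, 0.1157]
ee_rot: [-3.141, -0.002, -0.324]
force: [-0.6, -1.9, 10.6]
width: 0.0305
```

```bash
cat > chk.py <<'E'
from m import *
import sys
s=arm.get_state();print(s["t"],s["eef_pos"],s["force"],s["width"],s["moment"])
side,ds=arm.grab_frame("side");im,d=arm.grab_frame("wrist");s=arm.get_state();print(s["eef_pos"])
b=cv2.resize(side[190:290,170:290],(480,400),interpolation=cv2.INTER_CUBIC)
x=cv2.resize(im[60:384,106:426],(320,324))
c=np.zeros((400,800,3),np.uint8);c[:,:480]=b;c[:324,480:]=x
cv2.imwrite(sys.argv[1],c[:,:,::-1])
for k,q in(("side",ds),("wrist",d)):
    P,_,_=cloud(k,q)
    r=np.hypot(P[:,0]-.502,P[:,1]+.0115)
    Q=P[(r<.05)&(P[:,2]>.045)&(P[:,2]<.105)]
    f=least_squares(lambda c:np.linalg.norm(Q-c,axis=1)-.038,[.502,-.0115,.065],loss="soft_l1",f_scale=.001)
    print(k,len(Q),f.x,np.median(abs(f.fun)),"ring z ~",f.x[2]-.0295)
    Q=P[(r>.038)&(r<.046)&(P[:,2]>.025)&(P[:,2]<.05)];print(" collar pts z",np.percentile(Q[:,2],[50,75,90,95]) if len(Q) else 0)
E
python3 chk.py pics/crop5.png
```

```text
21.05 [ 0.5014 -0.0102  0.1157] [-0.5725 -1.8715 10.5745] 0.030500415540587897 [-0.7424  0.1547  0.0054]
[ 0.5014 -0.0102  0.1157]
side 494 [ 0.5008 -0.0114  0.0632] 0.0007823330657282142 ring z ~ 0.03366082492053102
 collar pts z [0.0333 0.0347 0.0359 0.0364]
wrist 5296 [ 0.5024 -0.0115  0.0632] 0.00039605760448936655 ring z ~ 0.03372053568058399
 collar pts z [0.0345 0.035  0.0354 0.0357]
```

View pics/crop5.png

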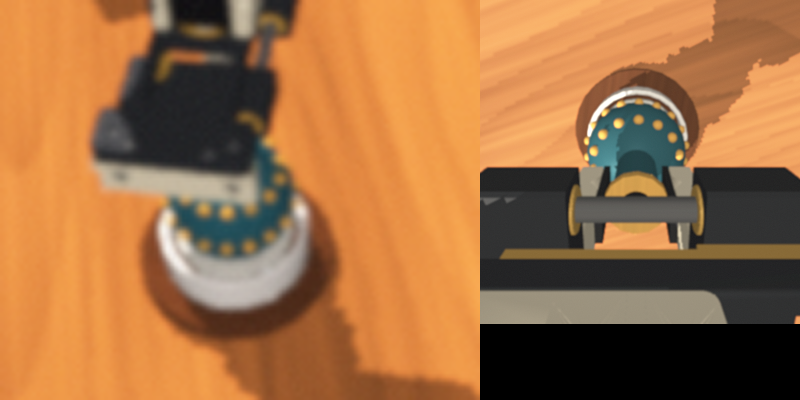

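{"op": "drive_tool", "data": {
  "targets": [
    [0,-0.02,-0.04,0,0,0],
    [0,0,0,0,0,0],
    [0,0,0,0,0,0],
    [0,0,0,0,0,0],
    [0,0,0,0,0,0]
  ]
}}

```text
t: 21.78
eef_pos: [0.5016, -0.0108, 0.1142]
ee_rot: [-3.141, -0.002, -0.324]
force: [-0.3, -1.4, 11.2]
width: 0.0303
```

{"op": "drive_tool", "data": {
  "targets": [
    [0,0,0,0,0,0],
    [0,0,0,0,0,0],
    [0,0,0,0,0,0],
    [0,0,0,0,0,0],
    [0,0,0,0,0,0]
  ]
}}

```text
t: 22.4
eef_pos: [0.5016, -0.0108, 0.1142]
ee_rot: [-3.141, -0.002, -0.324]
force: [0.2, -1.8, 11.1]
width: 0.0306
```

```bash
python3 chk.py pics/crop6.png; python3 - <<'E'
from m import *
im,d=arm.grab_frame("wrist");P,_,_=cloud("wrist",d)
Q=P[(np.hypot(P[:,0]-.502,P[:,1]+.0115)<.03)&(P[:,2]>.137)&(P[:,2]<.153)]
m=least_squares(lambda c:np.clip(np.hypot(Q[:,0]-c[0],Q[:,1]-c[1])-.0165,0,None),[.502,-.0115]).x
print("lip pts",len(Q),np.median(Q,0),"centre",m)
side,_=arm.grab_frame("side");top,_=arm.grab_frame("top")
for n in["bauble_ball","vase_mid","elephant_mid","trinket_mid"]:
    for r in arm.landmark_of(n,"side")[:2]: print(n,round(r["score"],2),w("side",r["point"]))
cv2.imwrite("pics/last.png",np.hstack([side[100:,110:370],top[100:300,60:440]] if 0 else [side])[:,:,::-1])
E
```

```text
22.4 [ 0.5016 -0.0108  0.1142] [ 0.1678 -1.8472 11.0714] 0.030559561796765913 [-0.3569  0.1449 -0.0259]
[ 0.5016 -0.0108  0.1142]
side 485 [ 0.5008 -0.0114  0.0621] 0.0007036293532341822 ring z ~ 0.032557847667773324
 collar pts z [0.0332 0.0346 0.0357 0.0363]
wrist 5301 [ 0.5025 -0.0117  0.0618] 0.00039147436326129187 ring z ~ 0.032280310210033164
 collar pts z [0.0345 0.0351 0.0355 0.0358]
lip pts 2280 [ 0.5114 -0.0137  0.1461] centre [ 0.5078 -0.0137]
vase_mid 0.86 [ 0.454  -0.2565  0.0542]
vase_mid 0.18 [0.7674 0.2328 0.0396]
elephant_mid 0.66 [0.7672 0.235  0.0409]
trinket_mid 0.87 [ 0.7857 -0.008   0.0262]
```

View pics/last.png

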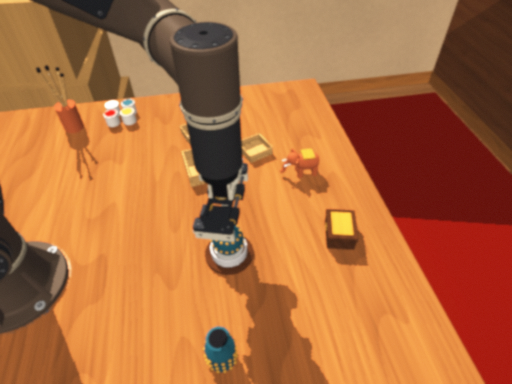

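```bash
python3 -c "
from h import *
print(arm.job_done()); s=arm.get_state(); print(s['t'],s['eef_pos'],s['force'])"
```

```text
the job is handed in; nothing more can be done
None
the job is handed in; nothing more can be done
```

I put the bauble in the largest tray, seated the flask upright in the ring, and pressed it down past the collar's rim. I handed the job in at about t = 22.7 s with the flask still held under a 60 N grip.

**Last checks that agreed:**
- **Ring height:** the belly fits from the side and wrist cameras put the ring's top at 32.3–32.6 mm, below the 35 mm rim. The wrist force of about 11 N plus 2.4 N of flask weight matches about 17 mm of travel. Position and force held steady for the last 0.6 s.
- **Uprightness:** the lip stands 84 mm above the belly's centre, as it should, and the belly's centre is within about 1 mm of the tool axis.
- **Bystanders:** the vase stayed within about 3 mm of its first measurement. The elephant and trinket box look untouched, but I have no first measurement to compare them with.

**Checks that failed or disagreed:**
- **Grip:** the opening reads 30.6 mm, not the neck's 26 mm. From straight above, the fingers bear on the 33 mm lip at the top of the neck, not on the neck's cylinder. Three regrips at other heights did not change this.
- **Lip centre:** the final wrist-camera fit of the lip's centre was about 6 mm off. I discounted it, as finger pixels probably got into the fit.
- **Bauble:** it was confirmed in the tray right after release, but the arm hid it in the final picture.
- **Side force:** a force of about 1.8 N along −y remained on the tool.

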